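# Load and lock the slide tray

## Robot

A 7-joint arm with a two-finger parallel gripper is mounted at the origin on the work surface. World frame = base frame: x ahead of the robot, y to its left, z up, the work surface at z = 0. Lengths are in m, angles in rad, forces in N, time in s.
With the tool pointing down it reaches from about 0.425 to 0.925 m from the base axis. Payload 6.8 kg.
Tool frame: the origin (TCP) lies at the very end of the fingers, on their centre line; the grasp point (between the pads) lies 19 mm behind it; z points along the fingers, x is the direction in which the jaws open and shut, and the axes are right-handed (so a half turn about z gives the same grasp; the last joint's range is limited). The gripper opens to 85 mm and grips with 20 to 120 N. Pads are 22 mm wide; open, the fingers measure 114 mm over their backs; the gripper's body (76 mm by 85 mm) begins 54 mm behind the grasp point. The pads swing forward as they close: fully open they stand 13 mm farther back than shut.
Start: joints at [1.08, 0.477, 0.022, 1.555, -0.011, 1.109, -0.083], TCP at [0.252, -0.626, 0.231] pointing down, gripper open.
Joint ranges: [-2.96, 2.96], [-0.34, 2.1], [-1.41, 1.46], [0.24, 2.44], [-1.37, 4.51], [0.17, 1.92], [-2.96, 2.96]. Speed limits (rad/s): [2.39, 2.39, 3.14, 3.14, 3.14, 3.14, 3.14].

## Interface

Orientations are given as a unit quaternion [w, x, y, z].
In Python, from rig import manip gives the robot as it stands.
- The arm moves only by the tool carry_out, never from a script. Its argument "deltas" is a list of rows, each an object with "offset": the shift along the tool's x, y, z in cm, a list of three; "twist": the turn, a rotation vector about the tool's x, y, z in rad, a list of three; "gripper": the closure in counts, from 0 (fully open) to 255 (shut). In form: [{"offset": [x, y, z], "twist": [rx, ry, rz], "gripper": gripper}, ...]. A call has exactly 5 rows; each row is the pose to reach, as a shift and turn from the pose measured when the call began, along the tool's axes at that moment; what a row does not reach only later rows make up. A row lasts 1/8 s, in which the tool goes at most 62.5 mm and 10.7 degrees, less where a joint would pass 70% of its speed; a pose out of reach is approached as far as the arm can. A call with a gripper value outside its range is refused whole. The fingers move at their own pace and stop on an object; "force" is the grip in N (left out, the last holds). Time passes only in rows, so rows that repeat a pose let the fingers close, or fill a call up. It gives the time, the measured TCP pose, the force and the opening at its end, in the units of the state.
- manip.observe(): the state, without advancing time (a new reading comes with each control period).
- manip.capture(name): name is "scene" or "side" or "wrist"; returns (picture, depth): 480x640x3 uint8, red, green, blue; 480x640 float32, m along the optical axis (not along the pixel's ray), 0 where there is no reading.
- manip.camera_info(name): a dict with "camera_matrix" (3x3 intrinsics, pixels), "R" (3x3) and "t" (3): a world point X has camera coordinates R X + t. Camera axes: x right, y down, z forward; pixel columns grow to the right and rows downward; lengths in m; the calibration is good to about 2 mm. A picture is of the moment at which its call begins: read the wrist's pose just before it. camera_info takes no time and is no camera call; for the wrist camera it gives the pose at the moment of the call.
- manip.sign_off(): hands the job in, once; it reports no verdict.
Trained networks look in the newest picture that a camera, given by its name, has taken for a name from the list of things; names that differ only in an ending like _2 or _b are one class to them, and where a whole thing is asked for, a point or a joint stands for the part that bears it (a point fixed in the world has none). Each returns a list of dicts, best first, with "p" (0 to 1); they miss things now and then, are a little off and sometimes report something else, mostly with a low value. They report only what shows in the picture. A call takes as long as a camera call.
- manip.masks_of(name, camera): "mask" (480x640 bool, what is visible of it) and "pixel" ([column, row] in pixels, amid what is visible of it).
The state is a dict: "time_s": time; "q": joint angles; "dq": joint speeds; "joint_torque": joint torques, N m; "ee_pos": TCP position; "tcp_rot": TCP orientation; "force": force on the tool from outside, world axes, zero at the start; "wrist_torque": the same for the moment, N m; "opening": finger opening in m.
Only numpy, scipy, OpenCV 4.12 (cv2) and the standard library are available. Lean on these libraries where they do the work, as an engineer would, in place of code of your own. Each camera call takes 0.05 s, during which the arm holds its last target.

## Task

Load the slide scanner: with your fingertips, gently push the black knob on its deck along the L-shaped slot, first along the long leg towards the hood to the corner, then sideways along the short leg fully to its end, so the slide tray is in and locked. Only push the knob, do not grip it or force it, and leave the bottle, the jar and the slide box standing where they are.

Things in the scene. Friction and masses are not known exactly. Their poses are not given: they have to be found in the camera images.
- scanner: Fixed white slide scanner, 300 (x) by 240 (y) mm; origin at the centre of its underside on the bench; x points from its low front to the hood at its back, z up. Flat grey deck 70 mm above the bench from x = -150 to 85 mm, then the hood, 110 mm high. Flush clear window in the deck at y = 10 to 105 mm; right of it an L-shaped slot 16 mm wide, in which the 12 mm pin under the black knob runs.
- slot_corner (a point): Where the knob's axis stands in the slot's corner, at deck height: x = 15, y = -30 mm in the scanner's frame. The long leg comes to it along the scanner's +x from x = -55, y = -30 mm.
- slot_end (a point): Where the knob's axis stands at the end of the short leg, at deck height: x = 15, y = -75 mm in the scanner's frame. The short leg runs to it from the corner along the scanner's -y.
- knob_top (a point): Centre of the top face of the black upright knob, a cylinder 28 mm in diameter; it spans 8 to 34 mm above the deck (top 104 mm above the bench). It does not turn, tip or lift, it only slides: it stays where left, and takes about 3 N to push.
- carriage (a joint): Travel of the knob (and the slide tray with it) along the long leg, the scanner's +x, in m: 0 at the front end, 0.070 at the corner (stop). Starts between 0 and 0.025. The short leg admits the pin only from about 0.066 up, as the slot has 4 mm play.
- lock (a joint): Travel of the knob along the short leg, the scanner's -y, in m: 0 to 0.004 (play) in the long leg, 0.045 at the end of the short leg (stop).
- oil: Loose brown immersion-oil bottle standing on the scanner's deck, near its front right corner, 26 mm in diameter, 60 mm tall, origin at the centre of its underside (70 mm above the bench). A bystander.
- jar: Loose capped specimen jar standing on the bench beside the scanner, 52 mm in diameter, 70 mm tall, origin at the centre of its underside. A bystander.
- mailer: Loose slide box standing on the bench beside the scanner, 87 by 37 mm, 60 mm tall, origin at the centre of its underside. A bystander.

How it is judged:
On the way, in this order (a step that is already met when the one before it is completed fails the run):
1. the knob has been pushed along the long leg to the corner, not yet into the short leg (value of joint carriage above 0.064 m and value of joint lock below 0.03 m), for 0.1 s.
2. the knob is at the end of the short leg (value of joint carriage above 0.062 m and value of joint lock above 0.041 m), for 0.2 s.
At the end, for the whole second after the job is handed in: The tray is in (carriage above 62 mm of 70) and the knob is within 4 mm of the end of the short leg (lock above 41 mm of 45), at rest; bottle, jar and slide box stand upright within 15 mm of where they were (all of step 2 and velocity of joint each of carriage, lock below 0.01 m/s and distance of each of oil, jar, mailer from where it was at the start of the episode below 0.015 m and angle between each of oil, jar, mailer's own z axis and vertical below 0.15 rad); the robot touches nothing.
It fails at once if the fingers press or grip the knob or scanner with more than 35 N (contact force between the fingers and scanner above 35 N).
It fails at once if the bottle is lifted, knocked or carried (moved more than 15 mm or tipped) (distance of oil from where it was at the start of the episode above 0.015 m or angle between oil's own z axis and vertical above 0.3 rad).
It fails at once if the jar is lifted, knocked or carried (moved more than 15 mm or tipped) (distance of jar from where it was at the start of the episode above 0.015 m or angle between jar's own z axis and vertical above 0.3 rad).
It fails at once if the slide box is lifted, knocked or carried (moved more than 15 mm or tipped) (distance of mailer from where it was at the start of the episode above 0.015 m or angle between mailer's own z axis and vertical above 0.3 rad).
It also fails if it takes over 45 s, if anything falls off the work surface, if the arm or the gripper's body presses on something with over 40 N, if the wrist force passes 120 N, or if a joint passes its speed limit or range.

## Working session

There is one attempt and no reset: what is moved stays moved. The work goes in short steps, Python scripts to look and compute and a tool call to move; the robot and the scene stay as the last step left them, time stands still between calls to the robot, and variables do not carry over. Pictures are saved under pics/ and viewed, and the job is handed in when it is done.

Besides the shell and the picture viewer there is one more tool, called after ">>>" by a JSON object that holds its "fn" and its "kwargs". carry_out: Moves the arm, as the interface text tells. Its arguments: {"type":"object","properties":{"deltas":{"type":"array","items":{"type":"object","properties":{"offset":{"type":"array","items":{"type":"number"}},"twist":{"type":"array","items":{"type":"number"}},"gripper":{"type":"number"}}}},"force":{"type":"number"}},"required":["deltas"]}

```bash
mkdir -p pics
cat > h.py <<'E'
from rig import manip
import numpy as np, cv2
def cap(c,n):
    p,d=manip.capture(c); cv2.imwrite(f'pics/{n}.png',p[:,:,::-1]); return p,d
def pts(c,d,mask,info=None):
    i=info or manip.camera_info(c);K=np.array(i['camera_matrix']);R=np.array(i['R']);t=np.array(i['t'])
    v,u=np.nonzero(mask&(d>0));z=d[v,u]
    C=np.stack([(u-K[0,2])/K[0,0]*z,(v-K[1,2])/K[1,1]*z,z],1)
    return (C-t)@R
E
python3 - <<'E'
from h import *
s=manip.observe();print(s['time_s'],s['ee_pos'],s['tcp_rot'],s['force'],s['opening'])
for c in ['scene','side']:
    p,d=cap(c,c+'0')
    np.save(c+'_d.npy',d)
    for n in ['scanner','knob_top','oil','jar','mailer']:
        for r in manip.masks_of(n,c)[:2]:
            m=np.array(r['mask']);P=pts(c,d,m)
            print(c,n,round(r['p'],2),r['pixel'],m.sum(),np.round(np.median(P,0),3),np.round(np.percentile(P,2,axis=0),3),np.round(np.percentile(P,98,axis=0),3))
            np.save(f'{c}_{n}_{int(r["p"]*100)}.npy',m)
print(manip.observe()['time_s'])
E
```

```text
0.0 [ 0.25185585 -0.62560711  0.23030952] [-4.39640568e-04  8.28705593e-01 -5.59684012e-01 -8.08282718e-04] [ 0.64560623 -0.3077405   0.76092801] 0.0850010766310081
scene scanner 0.87 [315.7, 306.1] 25912 [0.641 0.071 0.071] [ 0.456 -0.059  0.012] [0.752 0.178 0.112]
scene knob_top 0.83 [312.6, 256.1] 334 [0.574 0.026 0.101] [0.557 0.012 0.061] [0.582 0.036 0.106]
scene jar 0.8 [216.0, 265.8] 1097 [ 0.639 -0.128  0.057] [ 0.61  -0.157  0.01 ] [ 0.654 -0.111  0.073]
scene mailer 0.94 [428.6, 349.4] 1915 [0.612 0.256 0.059] [0.561 0.229 0.003] [0.643 0.279 0.063]
scene mailer 0.72 [317.0, 305.3] 25771 [0.641 0.071 0.071] [ 0.456 -0.058  0.013] [0.752 0.178 0.112]
side scanner 0.81 [260.1, 265.9] 25109 [0.604 0.133 0.07 ] [ 0.45  -0.056  0.009] [0.736 0.181 0.111]
side knob_top 0.76 [288.8, 221.4] 360 [0.564 0.033 0.096] [ 0.552 -0.016  0.071] [0.577 0.039 0.105]
side oil 0.7 [347.0, 198.9] 387 [ 0.472 -0.04   0.1  ] [ 0.461 -0.05   0.075] [ 0.483 -0.035  0.13 ]
side jar 0.84 [264.9, 196.0] 571 [ 0.624 -0.123  0.064] [ 0.603 -0.295  0.   ] [ 0.649 -0.112  0.072]
side mailer 0.79 [249.6, 348.7] 3550 [0.593 0.269 0.048] [0.553 0.237 0.004] [0.638 0.283 0.062]
0.6
```

View pics/scene0.png

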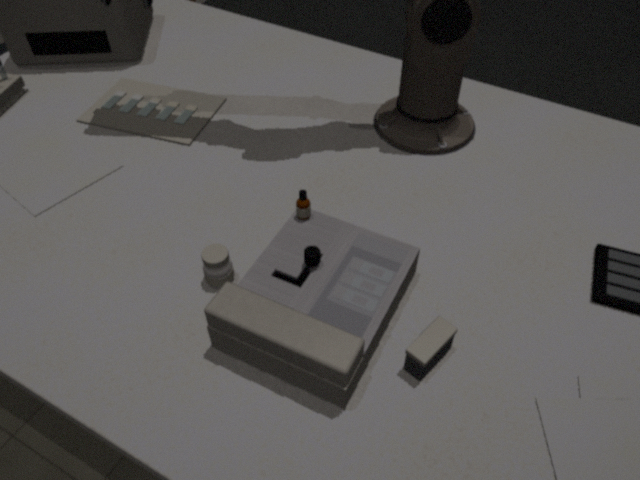

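View pics/side0.png

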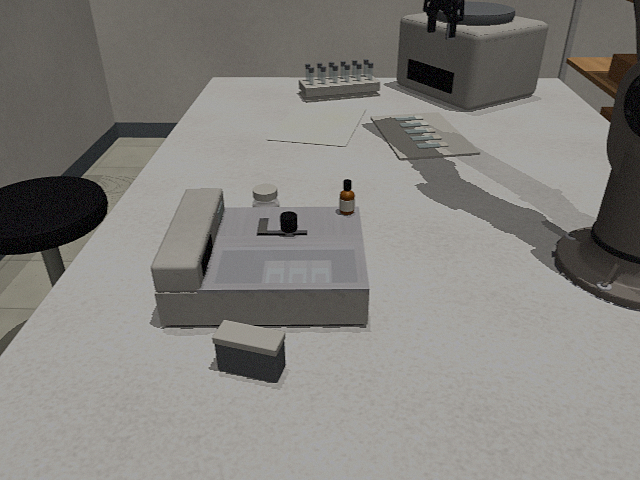

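```bash
cat > fit.py <<'E'
from h import *
import glob
for c in ['scene','side']:
    d=np.load(c+'_d.npy')
    S=np.load(sorted(glob.glob(c+'_scanner_*.npy'))[-1]);P=pts(c,d,S)
    deck=P[abs(P[:,2]-.07)<.005][:,:2];hood=P[abs(P[:,2]-.110)<.005][:,:2]
    for n,Q in(('deck',deck),('hood',hood)):
        (cx,cy),(w,h),a=cv2.minAreaRect((Q*1000).astype(np.float32));print(c,n,len(Q),round(cx),round(cy),round(w),round(h),round(a,1))
    al=np.vstack([deck,hood]);(r)=cv2.minAreaRect((al*1000).astype(np.float32));print(c,'all',np.round(r[0],1),np.round(r[1],1),round(r[2],2))
    K=np.load(sorted(glob.glob(c+'_knob_top_*.npy'))[-1]);P=pts(c,d,K);T=P[abs(P[:,2]-.104)<.005]
    (x,y),rr=cv2.minEnclosingCircle((T[:,:2]*1000).astype(np.float32));print('knob top',len(T),x,y,rr,T.mean(0))
E
python3 fit.py
```

```text
scene deck 13452 598 53 304 241 2.6
scene hood 6055 652 56 194 239 2.9
scene all [597.6  53.4] [304.1 241.4] 2.63
knob top 185 568.50634765625 22.5972900390625 14.319796562194824 [0.56993736 0.02367473 0.1039594 ]
side deck 12582 594 56 298 244 2.4
side hood 3402 649 61 191 237 2.5
side all [595.   55.8] [298.8 244.6] 2.54
knob top 159 564.3942260742188 24.287368774414062 15.408791542053223 [0.56432955 0.02797019 0.10332567]
```

The networks' masks and depth agree. The scanner is centred near (0.5965, 0.0545) with a yaw of about 2.6°, and the knob is at scanner (-30, -30), so carriage is about 0.025. The knob shows at (312,256) in the scene picture, with the slot's L at (275–305,275). The oil bottle is at (303,205) and the jar at (216,265).

```bash
cat > go.py <<'E'
from h import *
import sys
from scipy.spatial.transform import Rotation as Ro
C=np.array([.5965,.0545]);A=np.radians(2.6)
Rs=np.array([[np.cos(A),-np.sin(A)],[np.sin(A),np.cos(A)]])
def go(sx,sy,z):
    s=manip.observe();w,x,y,zz=s['tcp_rot'];R=Ro.from_quat([x,y,zz,w]);p=np.array(s['ee_pos'])
    t=np.r_[C+Rs@np.array([sx,sy])/1000,z/1000]
    X=np.r_[Rs@[0,-1],0];Z=np.array([0,0,-1.]);Y=np.cross(Z,X)
    G=Ro.from_matrix(np.stack([X,Y,Z],1))
    print('t',round(s['time_s'],2),'scan pos',np.round((p[:2]-C)@Rs*1000,1),'z',round(p[2]*1000,1),'F',np.round(s['force'],1),'op',round(s['opening'],3))
    print('offset cm',np.round(R.inv().apply(t-p)*100,2),'twist',np.round((R.inv()*G).as_rotvec(),3))
if __name__=='__main__': go(*map(float,sys.argv[1:4]))
E
python3 go.py -80 -30 200
```

```text
t 0.6 scan pos [-374.9 -664.3] z 231.3 F [ 0.7 -0.4  0.1] op 0.086
offset cm [-50.09 -48.83   3.13] twist [0.    0.    0.337]
```

>>> {"fn": "carry_out", "kwargs": {"deltas": [{"offset": [-4,-4,0],"twist": [0,0,0.07],"gripper": 255},{"offset": [-8,-8,0],"twist": [0,0,0.14],"gripper": 255},{"offset": [-12,-12,0],"twist": [0,0,0.2],"gripper": 255},{"offset": [-16,-16,0],"twist": [0,0,0.27],"gripper": 255},{"offset": [-20,-20,0],"twist": [0,0,0.337],"gripper": 255}], "force": 20}}

```text
time_s: 1.23
ee_pos: [0.3637, -0.3642, 0.2316]
tcp_rot: [-0.0, 0.722, -0.692, 0.0]
force: [0.6, 0.5, -0.1]
opening: 0.0001
```

```bash
python3 go.py -80 -30 200
```

```text
t 1.23 scan pos [-251.6 -407.7] z 231.6 F [ 0.6  0.5 -0.1] op 0.0
offset cm [-37.81 -17.09   3.15] twist [-0.001 -0.001 -0.002]
```

>>> {"fn": "carry_out", "kwargs": {"deltas": [{"offset": [-5,-2.5,0],"twist": [0,0,0],"gripper": 255},{"offset": [-10,-5,0],"twist": [0,0,0],"gripper": 255},{"offset": [-15,-8,0],"twist": [0,0,0],"gripper": 255},{"offset": [-20,-11,0],"twist": [0,0,0],"gripper": 255},{"offset": [-25,-14,0],"twist": [0,0,0],"gripper": 255}]}}

```text
time_s: 1.85
ee_pos: [0.4934, -0.1068, 0.232]
tcp_rot: [-0.0, 0.722, -0.692, 0.001]
force: [0.8, -0.2, 0.3]
opening: -0.0001
```

```bash
python3 go.py -80 -30 160
```

```text
t 1.85 scan pos [-110.3 -156.5] z 232.0 F [ 0.8 -0.2  0.3] op -0.0
offset cm [-12.66  -2.99   7.2 ] twist [-0.002 -0.001 -0.002]
```

>>> {"fn": "carry_out", "kwargs": {"deltas": [{"offset": [-4,-1,0],"twist": [0,0,0],"gripper": 255},{"offset": [-8,-2,0.5],"twist": [0,0,0],"gripper": 255},{"offset": [-12.6,-3,2],"twist": [0,0,0],"gripper": 255},{"offset": [-12.6,-3,5],"twist": [0,0,0],"gripper": 255},{"offset": [-12.6,-3,7.2],"twist": [0,0,0],"gripper": 255}]}}

```text
time_s: 2.48
ee_pos: [0.5179, 0.0211, 0.1591]
tcp_rot: [-0.0, 0.723, -0.691, 0.001]
force: [0.8, -0.7, -0.5]
opening: 0.0
```

```bash
python3 go.py -75 -30 86
python3 - <<'E'
from h import *
for c in ['wrist','scene']:
    i=manip.camera_info(c)
    p,d=cap(c,c+'1')
    for n in ['knob_top','oil']:
        for r in manip.masks_of(n,c)[:1]:
            P=pts(c,d,np.array(r['mask']),i);T=P[abs(P[:,2]-.104)<.006]
            print(c,n,r['p'],r['pixel'],len(T),np.median(P,0))
            if len(T)>5:
                from go import C,Rs
                print(cv2.minEnclosingCircle(((T[:,:2]-C)@Rs*1000).astype(np.float32)))
E
```

```text
t 2.48 scan pos [-80.  -29.8] z 159.1 F [ 0.8 -0.7 -0.5] op 0.0
offset cm [ 0.01 -0.49  7.31] twist [-0.002 -0.001 -0.001]
wrist knob_top 0.64 [322.9, 171.6] 2010 [0.56853871 0.02512329 0.10434675]
((-30.29434585571289, -28.013500213623047), 13.950815200805664)
wrist oil 0.6 [432.2, 321.2] 831 [ 0.48130915 -0.04431761  0.10749341]
((-125.6767349243164, -96.72440338134766), 13.387505531311035)
scene knob_top 0.89 [314.1, 257.3] 200 [0.57313664 0.02500088 0.10144787]
((-29.316551208496094, -30.624595642089844), 14.471997261047363)
scene oil 0.93 [303.0, 203.3] 102 [ 0.4808637  -0.04723753  0.10139473]
((-124.22152709960938, -97.85740661621094), 13.384307861328125)
```

View pics/wrist1.png

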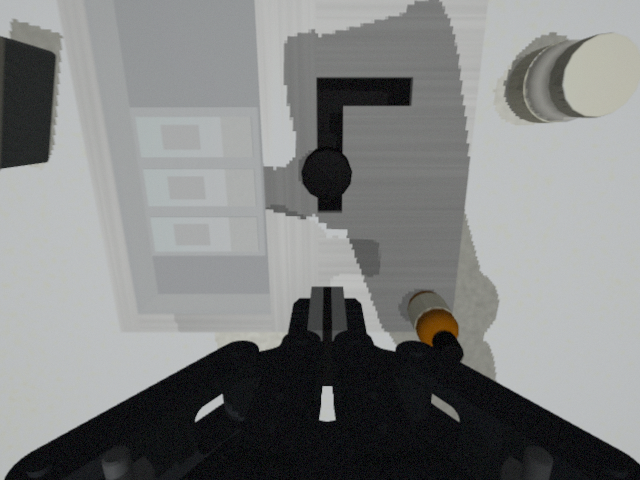

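View pics/scene1.png

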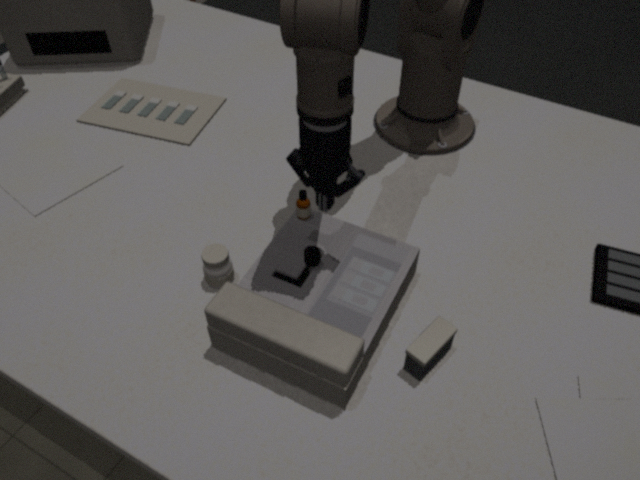

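Wrist picture: the knob is at (327,172), with the slot running up to the corner at (330,92) and its short leg to the right, ending at (410,92). The oil bottle is clear at (435,320). I'll descend behind the knob.

>>> {"fn": "carry_out", "kwargs": {"deltas": [{"offset": [0,-0.6,1.5],"twist": [0,0,0],"gripper": 255},{"offset": [0,-1.2,3],"twist": [0,0,0],"gripper": 255},{"offset": [0,-1.3,5],"twist": [0,0,0],"gripper": 255},{"offset": [0,-1.3,7],"twist": [0,0,0],"gripper": 255},{"offset": [0,-1.3,7],"twist": [0,0,0],"gripper": 255}]}}

```text
time_s: 3.4
ee_pos: [0.5309, 0.0206, 0.0891]
tcp_rot: [0.0, 0.722, -0.692, 0.0]
force: [-0.2, -1.3, -0.7]
opening: 0.0001
```

```bash
python3 go.py -55 -29 88
```

```text
t 3.4 scan pos [-67.1 -30.9] z 89.1 F [-0.2 -1.3 -0.7] op 0.0
offset cm [-0.19 -1.21  0.11] twist [ 0.    -0.001 -0.002]
```

>>> {"fn": "carry_out", "kwargs": {"deltas": [{"offset": [-0.1,-0.8,0.1],"twist": [0,0,0],"gripper": 255},{"offset": [-0.1,-1.6,0.1],"twist": [0,0,0],"gripper": 255},{"offset": [-0.1,-2.4,0.1],"twist": [0,0,0],"gripper": 255},{"offset": [-0.1,-3.2,0.1],"twist": [0,0,0],"gripper": 255},{"offset": [-0.1,-4,0.1],"twist": [0,0,0],"gripper": 255}]}}

```text
time_s: 4.03
ee_pos: [0.5712, 0.0236, 0.0881]
tcp_rot: [0.0, 0.722, -0.692, 0.0]
force: [-3.8, 0.5, -1.0]
opening: 0.0001
```

```bash
cat > kn.py <<'E'
from h import *
from go import C,Rs
import sys
for c in sys.argv[2:]:
    i=manip.camera_info(c);p,d=cap(c,c+sys.argv[1])
    for r in manip.masks_of('knob_top',c)[:1]:
        P=pts(c,d,np.array(r['mask']),i);T=P[abs(P[:,2]-.104)<.005]
        if len(T)>5: print(c,r['p'],r['pixel'],len(T),cv2.minEnclosingCircle(((T[:,:2]-C)@Rs*1000).astype(np.float32)),np.median((T[:,:2]-C)@Rs*1000,0))
E
python3 go.py -10 -30 88; python3 kn.py 2 wrist
```

```text
t 4.03 scan pos [-26.6 -29.7] z 88.1 F [-3.8  0.5 -1. ] op 0.0
offset cm [ 0.02 -1.66  0.01] twist [ 0.001 -0.001 -0.002]
```

View pics/wrist2.png

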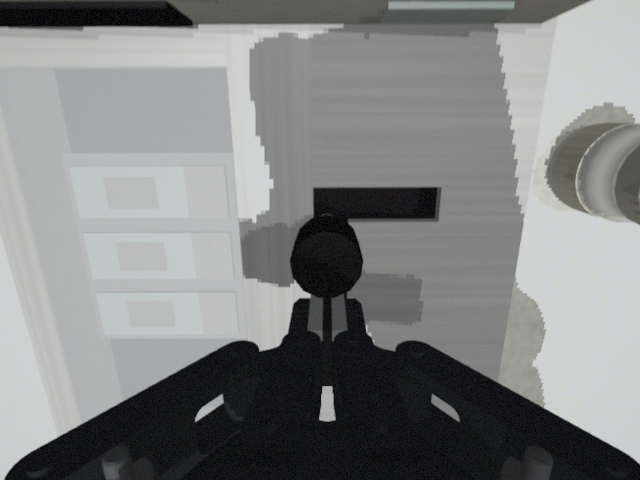

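The knob (326,255) is in front of the fingertips and sliding with about 4 N of push. The corner is still ahead at (330,203).

>>> {"fn": "carry_out", "kwargs": {"deltas": [{"offset": [0,-0.3,0],"twist": [0,0,0],"gripper": 255},{"offset": [0,-0.6,0],"twist": [0,0,0],"gripper": 255},{"offset": [0,-0.9,0],"twist": [0,0,0],"gripper": 255},{"offset": [0,-1.2,0],"twist": [0,0,0],"gripper": 255},{"offset": [0,-1.2,0],"twist": [0,0,0],"gripper": 255}]}}

```text
time_s: 4.75
ee_pos: [0.5849, 0.0239, 0.0884]
tcp_rot: [-0.001, 0.722, -0.692, 0.001]
force: [-0.7, -0.4, -0.6]
opening: -0.0002
```

```bash
cat > kd.py <<'E'
from h import *
from go import C,Rs
import sys
for c in sys.argv[2:]:
    i=manip.camera_info(c);p,d=cap(c,c+sys.argv[1])
    P=pts(c,d,d>0,i);Q=np.c_[(P[:,:2]-C)@Rs*1000,P[:,2]*1000]
    T=Q[(abs(Q[:,2]-104)<4)&(Q[:,0]>-45)&(Q[:,0]<45)&(Q[:,1]>-110)&(Q[:,1]<0)]
    if len(T): print(c,len(T),np.round(np.percentile(T,[1,50,99],axis=0),1).tolist())
E
python3 go.py -10 -30 88; python3 kd.py 3 wrist side
```

```text
t 4.75 scan pos [-13. -30.] z 88.4 F [-0.7 -0.4 -0.6] op -0.0
offset cm [-0.   -0.3   0.04] twist [-0.002 -0.001 -0.003]
wrist 4564 [[-5.6, -41.2, 100.5], [12.4, -28.1, 104.4], [26.0, -15.4, 107.4]]
side 208 [[-25.4, -39.8, 100.2], [5.5, -22.5, 104.0], [22.8, -14.4, 107.7]]
```

View pics/wrist3.png

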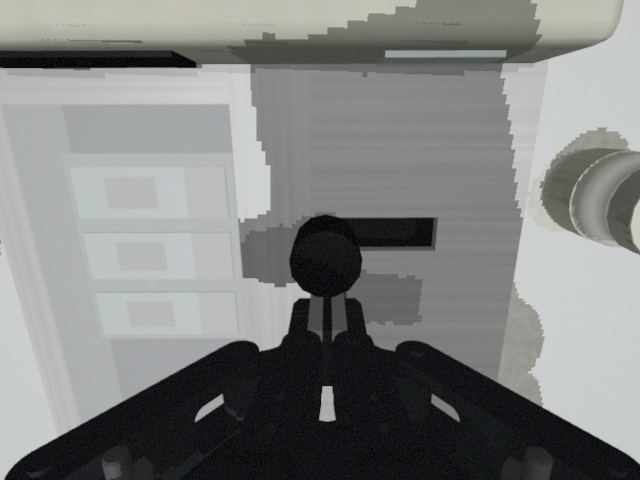

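>>> {"fn": "carry_out", "kwargs": {"deltas": [{"offset": [0,-0.05,0],"twist": [0,0,0],"gripper": 255},{"offset": [0,-0.1,0],"twist": [0,0,0],"gripper": 255},{"offset": [0,-0.15,0],"twist": [0,0,0],"gripper": 255},{"offset": [0,-0.2,0],"twist": [0,0,0],"gripper": 255},{"offset": [0,-0.2,0],"twist": [0,0,0],"gripper": 255}]}}

```text
time_s: 5.48
ee_pos: [0.5869, 0.0239, 0.0885]
tcp_rot: [-0.001, 0.722, -0.692, 0.001]
force: [-2.1, -0.4, 0.7]
opening: -0.0001
```

```bash
python3 go.py -10 -30 88; python3 kd.py 4 wrist
```

```text
t 5.47 scan pos [-11.  -30.1] z 88.5 F [-2.1 -0.4  0.7] op -0.0
offset cm [-0.01 -0.1   0.05] twist [-0.003 -0.001 -0.003]
wrist 4557 [[-3.6, -41.2, 100.6], [14.3, -28.2, 104.5], [28.0, -15.4, 107.4]]
```

>>> {"fn": "carry_out", "kwargs": {"deltas": [{"offset": [0,-0.05,0],"twist": [0,0,0],"gripper": 255},{"offset": [0,-0.1,0],"twist": [0,0,0],"gripper": 255},{"offset": [0,-0.15,0],"twist": [0,0,0],"gripper": 255},{"offset": [0,-0.15,0],"twist": [0,0,0],"gripper": 255},{"offset": [0,-0.15,0],"twist": [0,0,0],"gripper": 255}]}}

```text
time_s: 6.15
ee_pos: [0.5885, 0.024, 0.0885]
tcp_rot: [-0.001, 0.722, -0.692, 0.001]
force: [-2.6, -0.0, 0.6]
opening: 0.0001
```

```bash
python3 go.py -10 -30 88; python3 kd.py 5 wrist
```

```text
t 6.15 scan pos [ -9.4 -30.1] z 88.5 F [-2.6 -0.   0.6] op 0.0
offset cm [-0.01  0.06  0.05] twist [-0.003 -0.001 -0.003]
wrist 4552 [[-2.0, -41.2, 100.5], [16.0, -28.2, 104.4], [29.5, -15.4, 107.5]]
```

>>> {"fn": "carry_out", "kwargs": {"deltas": [{"offset": [0,-0.05,0],"twist": [0,0,0],"gripper": 255},{"offset": [0,-0.1,0],"twist": [0,0,0],"gripper": 255},{"offset": [0,-0.15,0],"twist": [0,0,0],"gripper": 255},{"offset": [0,-0.15,0],"twist": [0,0,0],"gripper": 255},{"offset": [0,-0.15,0],"twist": [0,0,0],"gripper": 255}]}}

```text
time_s: 6.82
ee_pos: [0.589, 0.0241, 0.0884]
tcp_rot: [0.0, 0.722, -0.692, 0.001]
force: [-6.5, 0.3, 3.4]
opening: -0.0
```

```bash
python3 go.py -10 -30 88; python3 kd.py 6 wrist
```

```text
t 6.83 scan pos [ -8.9 -30.1] z 88.4 F [-6.5  0.3  3.4] op -0.0
offset cm [-0.01  0.11  0.04] twist [-0.001 -0.001 -0.003]
wrist 4550 [[-1.5, -41.2, 100.4], [16.4, -28.2, 104.5], [29.9, -15.4, 107.5]]
```

View pics/wrist6.png

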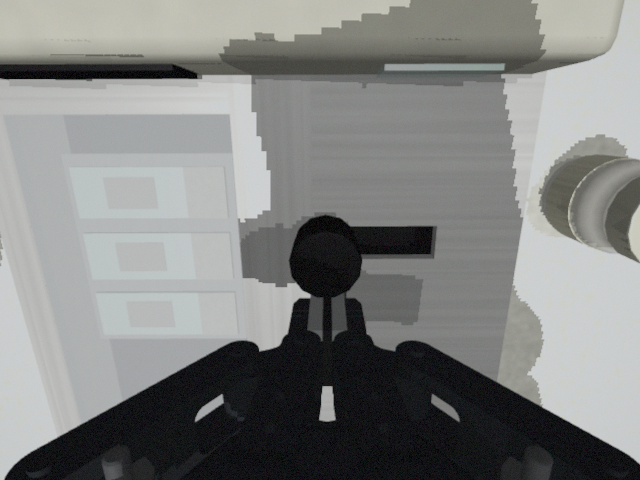

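The knob is against the corner stop: force rose to 6.5 N and it no longer moves. Next I'll back off and go round to its +y side.

>>> {"fn": "carry_out", "kwargs": {"deltas": [{"offset": [0,1.5,0],"twist": [0,0,0],"gripper": 255},{"offset": [-2.4,1.5,0],"twist": [0,0,0],"gripper": 255},{"offset": [-4.8,1.5,0],"twist": [0,0,0],"gripper": 255},{"offset": [-4.8,1.5,0],"twist": [0,0,0],"gripper": 255},{"offset": [-4.8,-0.5,0],"twist": [0,0,0],"gripper": 255}]}}

```text
time_s: 7.5
ee_pos: [0.5911, 0.0712, 0.0884]
tcp_rot: [0.001, 0.722, -0.692, 0.001]
force: [0.5, 0.1, -0.4]
opening: -0.0001
```

```bash
python3 go.py 16 10 88; python3 kd.py 7 wrist
```

```text
t 7.5 scan pos [-4.7 17. ] z 88.4 F [ 0.5  0.1 -0.4] op -0.0
offset cm [ 0.69 -2.07  0.04] twist [-0.    -0.002 -0.002]
wrist 3958 [[4.4, -40.3, 100.5], [18.1, -27.1, 104.4], [30.0, -14.7, 105.9]]
```

View pics/wrist7.png

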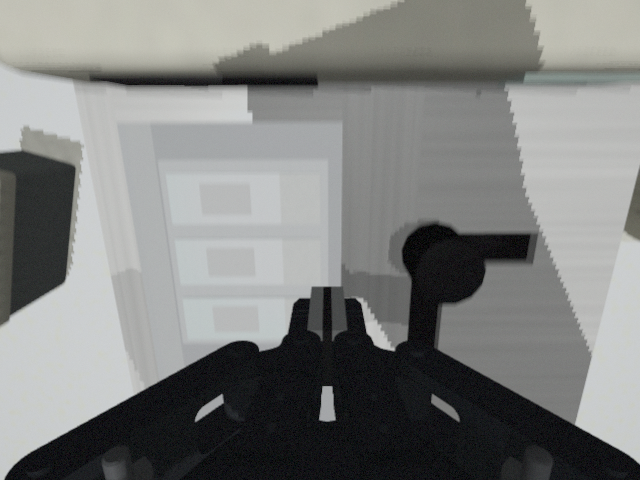

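The knob is at (450,268), still in the corner, and the fingers are clear on its +y side.

>>> {"fn": "carry_out", "kwargs": {"deltas": [{"offset": [0,-0.7,0],"twist": [0,0,0],"gripper": 255},{"offset": [0,-1.4,0],"twist": [0,0,0],"gripper": 255},{"offset": [0,-2.1,0],"twist": [0,0,0],"gripper": 255},{"offset": [0.5,-2.1,0],"twist": [0,0,0],"gripper": 255},{"offset": [0.5,-2.1,0],"twist": [0,0,0],"gripper": 255}]}}

```text
time_s: 8.18
ee_pos: [0.6157, 0.0661, 0.0888]
tcp_rot: [-0.001, 0.721, -0.692, 0.002]
force: [-0.4, 0.4, -1.0]
opening: 0.0001
```

```bash
python3 go.py 16 -5 88
```

```text
t 8.18 scan pos [19.7 10.7] z 88.8 F [-0.4  0.4 -1. ] op 0.0
offset cm [1.57 0.37 0.08] twist [-0.004 -0.002 -0.004]
```

>>> {"fn": "carry_out", "kwargs": {"deltas": [{"offset": [0.6,0.2,0.05],"twist": [0,0,0],"gripper": 255},{"offset": [1.2,0.3,0.05],"twist": [0,0,0],"gripper": 255},{"offset": [1.8,0.3,0.05],"twist": [0,0,0],"gripper": 255},{"offset": [2.4,0.3,0.05],"twist": [0,0,0],"gripper": 255},{"offset": [2.4,0.3,0.05],"twist": [0,0,0],"gripper": 255}]}}

```text
time_s: 8.8
ee_pos: [0.6136, 0.0411, 0.0883]
tcp_rot: [-0.0, 0.721, -0.693, 0.002]
force: [-0.4, 0.1, 1.0]
opening: 0.0001
```

```bash
python3 go.py 16 -40 88; python3 kd.py 8 wrist
```

```text
t 8.8 scan pos [ 16.5 -14.2] z 88.3 F [-0.4  0.1  1. ] op 0.0
offset cm [2.58 0.04 0.03] twist [-0.003 -0.002 -0.005]
wrist 3735 [[7.0, -52.8, 100.2], [21.8, -37.7, 104.5], [30.2, -1.4, 107.6]]
```

View pics/wrist8.png

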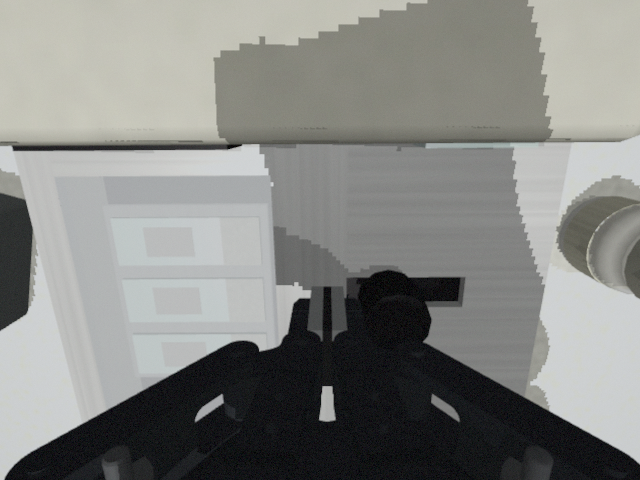

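The knob (398,320) has entered the short leg, at about y = -39 mm. I'll keep pushing.

>>> {"fn": "carry_out", "kwargs": {"deltas": [{"offset": [0.6,0,0],"twist": [0,0,0],"gripper": 255},{"offset": [1.2,0,0],"twist": [0,0,0],"gripper": 255},{"offset": [1.8,0,0],"twist": [0,0,0],"gripper": 255},{"offset": [2.4,0,0],"twist": [0,0,0],"gripper": 255},{"offset": [2.7,0,0],"twist": [0,0,0],"gripper": 255}]}}

```text
time_s: 9.48
ee_pos: [0.6152, 0.0136, 0.0885]
tcp_rot: [-0.001, 0.721, -0.693, 0.002]
force: [0.4, 1.8, -1.0]
opening: -0.0004
```

```bash
python3 go.py 16 -50 88; python3 kd.py 9 wrist
```

```text
t 9.47 scan pos [ 16.8 -41.7] z 88.5 F [ 0.4  1.8 -1. ] op -0.0
offset cm [0.83 0.07 0.05] twist [-0.004 -0.003 -0.006]
wrist 3718 [[7.0, -79.9, 100.2], [22.0, -64.9, 104.5], [30.2, -28.2, 107.6]]
```

View pics/wrist9.png

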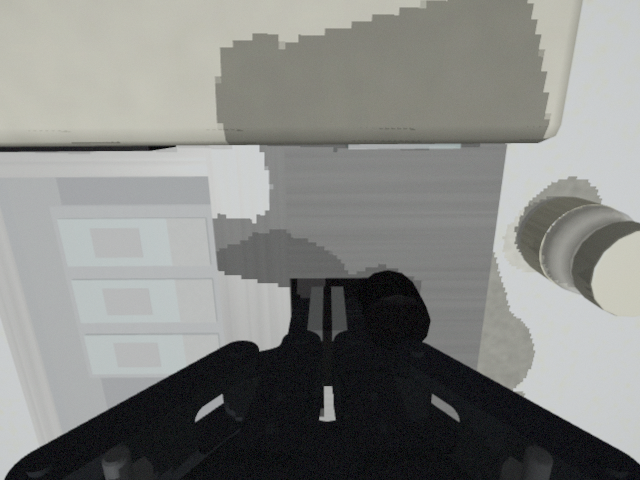

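>>> {"fn": "carry_out", "kwargs": {"deltas": [{"offset": [0.15,0,0],"twist": [0,0,0],"gripper": 255},{"offset": [0.3,0,0],"twist": [0,0,0],"gripper": 255},{"offset": [0.45,0,0],"twist": [0,0,0],"gripper": 255},{"offset": [0.55,0,0],"twist": [0,0,0],"gripper": 255},{"offset": [0.55,0,0],"twist": [0,0,0],"gripper": 255}]}}

```text
time_s: 10.15
ee_pos: [0.6154, 0.0081, 0.0885]
tcp_rot: [-0.001, 0.721, -0.693, 0.002]
force: [1.2, 3.0, -0.7]
opening: -0.0002
```

>>> {"fn": "carry_out", "kwargs": {"deltas": [{"offset": [0.05,0,0],"twist": [0,0,0],"gripper": 255},{"offset": [0.1,0,0],"twist": [0,0,0],"gripper": 255},{"offset": [0.15,0,0],"twist": [0,0,0],"gripper": 255},{"offset": [0.15,0,0],"twist": [0,0,0],"gripper": 255},{"offset": [0.15,0,0],"twist": [0,0,0],"gripper": 255}]}}

```text
time_s: 10.78
ee_pos: [0.6154, 0.0079, 0.0885]
tcp_rot: [-0.001, 0.721, -0.693, 0.002]
force: [0.0, 5.0, -0.9]
opening: 0.0
```

```bash
python3 go.py 16 -50 88; python3 kd.py 10 wrist
```

```text
t 10.78 scan pos [ 16.8 -47.4] z 88.5 F [ 0.   5.  -0.9] op 0.0
offset cm [0.26 0.08 0.05] twist [-0.004 -0.001 -0.005]
wrist 3698 [[6.9, -85.4, 100.3], [22.1, -70.4, 104.4], [30.1, -33.9, 107.6]]
```

Force rises with no motion, so this is probably the end stop. I'll push slightly more to confirm it isn't just stiction.

>>> {"fn": "carry_out", "kwargs": {"deltas": [{"offset": [0.1,0,0],"twist": [0,0,0],"gripper": 255},{"offset": [0.2,0,0],"twist": [0,0,0],"gripper": 255},{"offset": [0.25,0,0],"twist": [0,0,0],"gripper": 255},{"offset": [0.3,0,0],"twist": [0,0,0],"gripper": 255},{"offset": [0.3,0,0],"twist": [0,0,0],"gripper": 255}]}}

```text
time_s: 11.45
ee_pos: [0.6154, 0.0077, 0.0886]
tcp_rot: [-0.002, 0.722, -0.692, 0.001]
force: [1.0, 8.3, -0.7]
opening: 0.0001
```

```bash
python3 go.py 16 -50 88; python3 kd.py 11 wrist side
```

```text
t 11.45 scan pos [ 16.8 -47.6] z 88.6 F [ 1.   8.3 -0.7] op 0.0
offset cm [0.24 0.08 0.06] twist [-0.005  0.002 -0.003]
wrist 3661 [[7.0, -85.4, 100.2], [22.2, -70.5, 104.4], [30.2, -34.1, 107.6]]
side 83 [[1.4, -81.8, 100.1], [10.2, -38.7, 103.7], [25.5, -31.6, 107.9]]
```

View pics/wrist11.png

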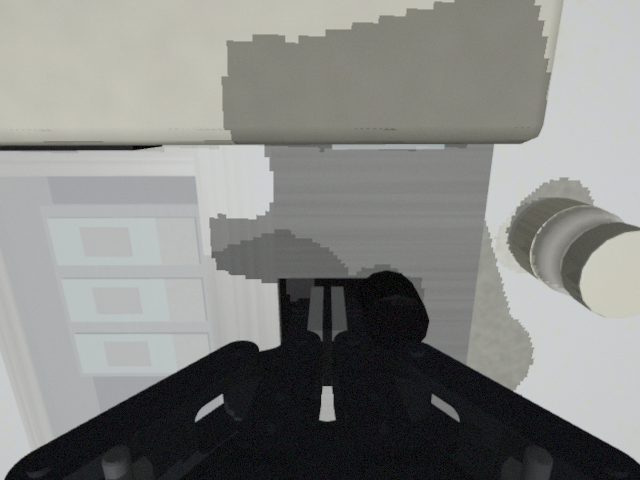

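It's a hard stop: 8 N and no movement, with the knob covering the slot's end. I'll withdraw sideways, then up.

>>> {"fn": "carry_out", "kwargs": {"deltas": [{"offset": [-1,0,0],"twist": [0,0,0],"gripper": 255},{"offset": [-2.5,0,0],"twist": [0,0,0],"gripper": 255},{"offset": [-2.5,0,-2],"twist": [0,0,0],"gripper": 255},{"offset": [-2.5,0,-6],"twist": [0,0,0],"gripper": 255},{"offset": [-2.5,2,-10],"twist": [0,0,0],"gripper": 255}]}}

```text
time_s: 12.18
ee_pos: [0.5949, 0.031, 0.1911]
tcp_rot: [-0.003, 0.722, -0.692, 0.002]
force: [-1.2, -0.2, 0.7]
opening: 0.0002
```

>>> {"fn": "carry_out", "kwargs": {"deltas": [{"offset": [0,2,-2],"twist": [0,0,0],"gripper": 255},{"offset": [0,4,-3],"twist": [0,0,0],"gripper": 255},{"offset": [0,6,-3],"twist": [0,0,0],"gripper": 255},{"offset": [0,6,-3],"twist": [0,0,0],"gripper": 255},{"offset": [0,6,-3],"twist": [0,0,0],"gripper": 255}]}}

```text
time_s: 12.8
ee_pos: [0.5356, 0.0282, 0.2215]
tcp_rot: [-0.003, 0.722, -0.692, 0.002]
force: [-0.2, -0.4, 0.5]
opening: -0.0003
```

```bash
python3 go.py 16 -50 88; python3 kd.py 12 wrist scene side
python3 - <<'E'
from h import *
for c in ['scene','side']:
    p,d=manip.capture(c)
    for n in ['knob_top','oil','jar','mailer']:
        for r in manip.masks_of(n,c)[:1]:
            P=pts(c,d,np.array(r['mask']));print(c,n,round(r['p'],2),r['pixel'],np.round(np.median(P,0),3))
E
```

```text
t 12.8 scan pos [-62.1 -23.5] z 221.5 F [-0.2 -0.4  0.5] op -0.0
offset cm [ 2.63 -7.71 13.41] twist [-0.008  0.001 -0.004]
wrist 1337 [[4.0, -85.5, 101.9], [16.6, -72.6, 104.4], [29.4, -59.7, 106.0]]
scene 187 [[4.5, -87.7, 100.5], [18.5, -74.4, 104.1], [30.0, -62.2, 106.9]]
side 129 [[1.0, -85.1, 100.2], [14.1, -68.9, 103.9], [26.4, -59.3, 105.5]]
scene knob_top 0.58 [275.0, 266.6] [ 0.622 -0.017  0.102]
scene oil 0.78 [304.2, 205.6] [ 0.482 -0.047  0.103]
scene jar 0.68 [215.3, 266.8] [ 0.639 -0.128  0.052]
scene mailer 0.85 [428.0, 348.2] [0.612 0.256 0.059]
side knob_top 0.95 [260.0, 210.9] [ 0.613 -0.012  0.09 ]
side oil 0.66 [347.3, 199.7] [ 0.473 -0.041  0.1  ]
side jar 0.89 [264.1, 195.4] [ 0.619 -0.126  0.069]
side mailer 0.76 [249.4, 351.5] [0.593 0.269 0.047]
```

View pics/wrist12.png

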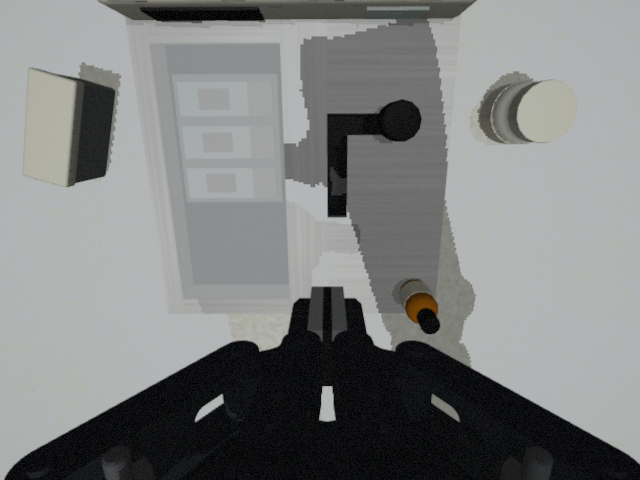

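View pics/side12.png

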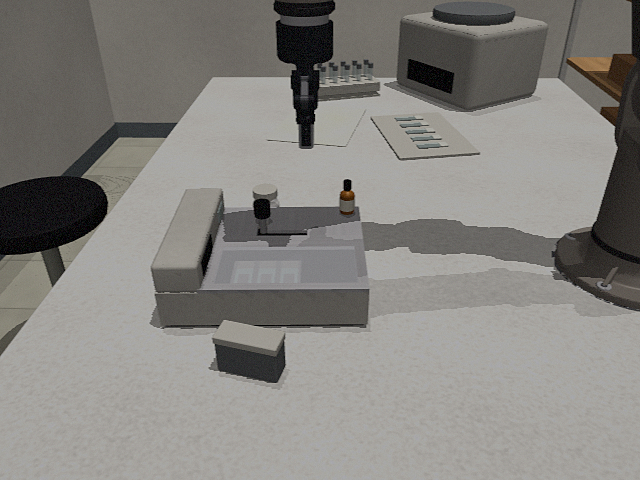

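The wrist picture shows the knob (400,120) at the end of the short leg and the bottle, jar and box standing. By the same camera it has moved 44.6 mm sideways, against 45 expected.

```bash
python3 -c "
from rig import manip
print(manip.sign_off())"
```

```text
the job is handed in; nothing more can be done
None
```

I pushed the knob with closed fingertips along the long leg to the corner stop, then from its other side along the short leg to the end stop. I then withdrew and handed the job in at about 13 s; no verdict was reported.

- **Force:** the highest readings were about 7 N at the corner and 8 N at the end, well under the 35 N limit. At both stops the force rose while the knob stopped moving.
- **Knob position:** the last wrist measurement puts it at about (16.6, -72.6) mm in the scanner's frame. The nominal end is (15, -75), so this reads 1.6 and 2.4 mm off. The wrist camera had the same +2 mm sideways bias before I touched the knob. By its own measurements the knob travelled 44.6 mm sideways of the nominal 45.
- **Other cameras:** the scene camera put the knob's sideways position at about -74.4 mm. The side camera's -68.9 mm disagreed, but its view of the knob's top was poor (few depth points).
- **Bystanders:** the bottle, jar and slide box stand upright. Their measured positions agree with the earlier ones within about 5 mm, which is about the measuring noise. At hand-in the arm was about 12 cm above the knob, touching nothing.

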